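# Hold the loupe in focus over the green filter

## Task

Pick up the green optical filter and set it down flat on the white spot of the inspection stage, without dropping it. Then pick up the loupe and hold it still and level, lens centred over the green filter, with the lens at the height marked by the red collar on the stage's post; the program finishes while still holding it there, the loupe touching nothing but the gripper. Leave the other filters, the filter cube and the collar as they are.

Things in the scene. Friction and masses are not known exactly. Their poses are not given: they have to be found in the camera images.
- filter_green: loose mounted optical filter: a flat black disc 32 mm in diameter and 6 mm thick with a green glass face 25 mm wide, 15 g, lying on the desk; origin at the centre of its underside, z up
- filter_orange: the same disc with an orange face, to be left alone; origin at the centre of its underside
- filter_blue: the same disc with a blue face, to be left alone; origin at the centre of its underside
- filter_cube: loose black filter cube, 39 x 40 x 37 mm, with a green round window in its side, standing near the stage, to be left alone; origin at the centre of its underside
- stage: fixed grey inspection stage: a flat plate 90 mm along its x, from -40 to +84 mm along its y, top 10 mm above the desk, with a flat white spot 41 mm wide at the origin's x, y; a steel post 10 mm thick stands on it at y = +68 mm and ends 94 mm above the desk; origin on the desk under the centre of the white spot, z up
- stage_spot (a point): centre of the white spot, on the plate's top face (10 mm above the desk)
- focal_mark (a point): centre of the red collar on the post (20 mm wide, 8 mm tall, on the post's axis); its height is the height at which the lens centre is to be held, 55 to 85 mm above the desk
- collar (a joint): how far the stiff red collar stands above its lowest place, m: 0 puts its middle 45 mm above the plate's top, 0.03 puts it 75 mm above; to be left as found
- loupe: loose loupe lying flat on the desk, 60 g: a black round frame 60 mm across and 14 mm high with a clear lens, and a blue flat-sided handle 14 mm wide and 18 mm high that runs from 39 to 119 mm from the lens centre along the loupe's -y axis, its underside flush with the frame's; origin at the centre of the frame's underside, z up when lying flat and when held level; the mass centre lies in the handle's direction, about 62 mm from the lens centre
- lens_center (a point): centre of the loupe's lens, 7 mm above the loupe's underside
- loupe_grip (a point): middle of the loupe's handle, 75 mm from the lens centre along the loupe's -y axis and 9 mm above its underside: a good place to grip, fingers on the two flat sides (closing along the loupe's x)

How it is judged:
On the way, in this order (a step that is already met when the one before it is completed fails the run):
1. the green filter lies flat on the white spot, let go (horizontal distance between filter_green and stage_spot below 0.01 m and z of filter_green in the frame of stage_spot below 0.003 m and angle between filter_green's own z axis and vertical below 0.1 rad and contact force between the fingers and filter_green below 0.05 N), for 0.2 s.
2. the loupe is lifted off the desk by the gripper (height (world z) of lens_center above 0.03 m and contact force between the fingers and loupe above 0.5 N), for 0.2 s.
At the end, for the whole second after the job is handed in: green filter flat on the stage, within 10 mm of the spot's centre; loupe held still (under 20 mm/s) by the gripper alone, level within 0.1 rad, lens centre within 8 mm of the filter's centre seen from above and within 6 mm of the collar's middle in height (horizontal distance between filter_green and stage_spot below 0.01 m and z of filter_green in the frame of stage_spot below 0.003 m and angle between each of filter_green, loupe's own z axis and vertical below 0.1 rad and horizontal distance between lens_center and filter_green below 0.008 m and z of lens_center in the frame of focal_mark between -0.006 and 0.006 m and linear speed of loupe below 0.02 m/s and contact force between the fingers and loupe above 0.5 N and contact force between loupe and stage below 0.05 N and contact force between loupe and filter_green below 0.05 N); the arm keeps its last pose, push and grip.
It fails at once if the orange filter was moved by more than 15 mm (distance of filter_orange from where it was at the start of the episode above 0.015 m).
It fails at once if the blue filter was moved by more than 15 mm (distance of filter_blue from where it was at the start of the episode above 0.015 m).
It fails at once if the filter cube was moved by more than 15 mm (distance of filter_cube from where it was at the start of the episode above 0.015 m).
It fails at once if the red collar was shifted by more than 3 mm (distance of focal_mark from where it was at the start of the episode above 0.003 m).
It fails at once if the green filter was dropped (height (world z) of filter_green above 0.025 m and linear speed of filter_green above 0.3 m/s and contact force between the fingers and filter_green below 0.01 N).
It also fails if it takes over 66 s, if anything falls off the work surface, if the arm or the gripper's body presses on something with over 40 N, if the wrist force passes 120 N, or if a joint passes its speed limit or range.

## Robot

A 6-joint arm with a two-finger parallel gripper is mounted at the origin on a cart in front of the work surface, level with it; the furniture and walls round the work are solid. World frame = base frame: x ahead of the robot, y to its left, z up, the work surface at z = 0. Lengths are in m, angles in rad, forces in N, time in s.
With the tool pointing down it reaches from about 0.375 to 0.9 m from the base axis. Payload 3.1 kg.
Tool frame: the origin (TCP) lies at the very end of the fingers, on their centre line; the grasp point (between the pads) lies 19 mm behind it (robot.grip_depth is the distance from the TCP to the grasp point, in m); z points along the fingers, y is the direction in which the jaws open and shut (so a half turn about z gives the same grasp; the last joint's range is limited). The gripper opens to 87 mm and grips with 3 to 60 N. Pads are 19 mm wide; open, the fingers measure 117 mm over their backs; the gripper's body (75 mm by 190 mm) begins 51 mm behind the grasp point.
Start: joints at [1.139, 0.527, 1.433, -0, 1.181, -0.178], TCP at [0.156, 0.605, 0.223] pointing down, gripper open.
Joint ranges: [-3.08, 3.08], [-0.75, 2.2], [0.22, 2.44], [-1.43, 4.57], [0, 2.65], [-2.85, 2.85]. Speed limits (rad/s): [2.79, 2.79, 3.14, 3.14, 3.14, 3.14].

## Interface

Orientations are given as a unit quaternion [x, y, z, w].
In Python, from rig import robot gives the robot as it stands.
- The arm moves only by the tool drive_tool, never from a script. Its argument "series" is a list of rows, each a list of 7 numbers: the shift along the tool's x, y, z in m, then the turn, a rotation vector about the tool's x, y, z in degrees, then the opening, from 0 (shut) to 1 (fully open). A call has 1 to 5 rows; each row shifts and turns the commanded pose from where the row before left it, along the tool's axes as they then stand; what a row does not reach is not made up. A row lasts 1/8 s, in which the tool goes at most 62.5 mm and 10.7 degrees, less where a joint would pass 70% of its speed; a pose out of reach is approached as far as the arm can. A call is refused whole if a number of a shift passes 0.0625 or a number of a turn 10.7, either way. A call with a gripper value outside its range is refused whole. The fingers move at their own pace and stop on an object; "squeeze" is the grip in N (left out, the last holds). Time passes only in rows, so rows that do not move let the fingers close. It gives the time, the measured TCP pose, the force and the opening at its end, in the units of the state.
- robot.get_obs(): the state, without advancing time (a new reading comes with each control period).
- robot.camera(name): name is "scene" or "top" or "wrist"; returns (picture, depth): 384x512x3 uint8, blue, green, red; 384x512 float32, m along the optical axis (not along the pixel's ray), 0 where there is no reading.
- robot.camera_model(name): a dict with "fx", "fy", "cx", "cy" (pixels), "R" (3x3) and "t" (3): a world point X has camera coordinates R X + t. Camera axes: x right, y down, z forward; pixel columns grow to the right and rows downward; lengths in m; the calibration is good to about 2 mm. A picture is of the moment at which its call begins: read the wrist's pose just before it. camera_model takes no time and is no camera call; for the wrist camera it gives the pose at the moment of the call.
- robot.hand_in(): hands the job in, once; it reports no verdict.
The state is a dict: "time": time; "q": joint angles; "joint_velocities": joint speeds; "joint_torque": joint torques, N m; "position": TCP position; "tool_rot": TCP orientation; "ft_force": force on the tool from outside, world axes, zero at the start; "moment": the same for the moment, N m; "grip_width": finger opening in m.
Only numpy, scipy, OpenCV 4.12 (cv2) and the standard library are available. Lean on these libraries where they do the work, as an engineer would, in place of code of your own. Each camera call takes 0.05 s, during which the arm holds its last target. There are 200 camera calls.

## Working session

There is one attempt and no reset: what is moved stays moved. The work goes in short steps, Python scripts to look and compute and a tool call to move; the robot and the scene stay as the last step left them, time stands still between calls to the robot, and variables do not carry over. Pictures are saved under pics/ and viewed, about 8 in all and at most 12, crops included, and the job is handed in when it is done.

Besides the shell and the picture viewer there is one more tool, called after "Emit:" by a JSON object that holds its "api" and its "payload", one argument or row to a line. drive_tool: Moves the arm, as the interface text tells. Its arguments: {"type":"object","properties":{"series":{"type":"array"},"squeeze":{"type":"number"}},"required":["series"]}

```bash
ls; mkdir -p pics
python3 - <<'E'
from rig import robot
import cv2,numpy as np
for n in ["scene","top"]:
    p,d=robot.camera(n); cv2.imwrite(f"pics/{n}0.png",p); np.save(f"pics/{n}0.npy",d)
    m=robot.camera_model(n); print(n,m)
o=robot.get_obs();print(o)
E
```

```text
pics
scene {'fx': 351.4366969563792, 'fy': 351.4366969563792, 'cx': 249.55828071725094, 'cy': 194.83576902570283, 'R': array([[-0.88984562, -0.45585389, -0.01928751],
       [-0.3202198 ,  0.65407796, -0.6853038 ],
       [ 0.32501394, -0.60363834, -0.72800185]]), 't': array([0.44422976, 0.23939741, 0.71085582])}
top {'fx': 370.2234023792346, 'fy': 370.2234023792346, 'cx': 257.88547996286695, 'cy': 195.40187412142433, 'R': array([[ 0.00664094, -0.99997374, -0.00290095],
       [-0.97949067, -0.00592064, -0.20140253],
       [ 0.20138007,  0.00417895, -0.97950427]]), 't': array([-0.0277535 ,  0.53442792,  0.98275298])}
{'time': 0.1, 'q': array([ 1.13948904e+00,  5.28361479e-01,  1.43377354e+00, -3.01037572e-05,
        1.18138249e+00, -1.78498425e-01]), 'joint_velocities': array([-0.00035747, -0.00245262, -0.00216505,  0.00084852, -0.00064121,
       -0.00071499]), 'joint_torque': array([ 4.85938926e-05, -4.40983915e+01, -1.77150106e+01,  6.34604436e-02,
        5.34234673e-02, -3.69483405e-05]), 'position': array([0.15602857, 0.6045346 , 0.22167688]), 'tool_rot': array([ 1.26062344e-01,  9.92021854e-01, -9.22214099e-04, -2.75643427e-04]), 'ft_force': array([-0.33507133, -0.51973874, -0.48765421]), 'moment': array([ 0.02558015, -0.02972387, -0.00913855]), 'grip_width': 0.08696097548859193}
```

View pics/top0.png

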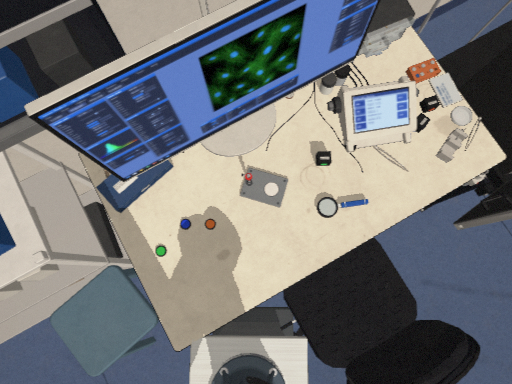

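View pics/scene0.png

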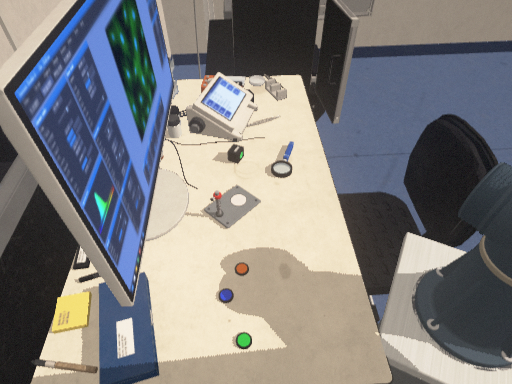

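Top view: green filter at (161,251), blue (185,224), orange (210,224), spot (271,188), collar/post (248,178), loupe lens (328,207), handle out to (368,202), cube (323,158). The scene view shows the same layout, with the filters at (244,340), (226,295) and (242,269).

```bash
cat > h.py <<'E'
from rig import robot
import cv2,numpy as np
def ray(m,u,v,z):
    d=m["R"].T@np.array([(u-m["cx"])/m["fx"],(v-m["cy"])/m["fy"],1]); c=-m["R"].T@m["t"]
    return c+d*(z-c[2])/d[2]
def blob(p,lo,hi,box):
    """largest blob of HSV range in box (u0,v0,u1,v1): centre, area, mask contour"""
    h=cv2.cvtColor(p,cv2.COLOR_BGR2HSV); m=cv2.inRange(h,np.array(lo),np.array(hi))
    k=np.zeros_like(m); u0,v0,u1,v1=box; k[v0:v1,u0:u1]=m[v0:v1,u0:u1]
    c=max(cv2.findContours(k,cv2.RETR_EXTERNAL,cv2.CHAIN_APPROX_NONE)[0],key=cv2.contourArea)
    M=cv2.moments(c); return (M["m10"]/M["m00"],M["m01"]/M["m00"]),M["m00"],c
def tri(m1,a,m2,b):
    P=[]
    for m in(m1,m2):
        K=np.array([[m["fx"],0,m["cx"]],[0,m["fy"],m["cy"]],[0,0,1]]);P.append(K@np.c_[m["R"],m["t"]])
    X=cv2.triangulatePoints(P[0],P[1],np.array(a,float),np.array(b,float))[:,0];return X[:3]/X[3]
def rel(target):
    """tool-axis shift to world target"""
    from scipy.spatial.transform import Rotation as Q
    o=robot.get_obs();R=Q.from_quat(o["tool_rot"]).as_matrix();return R.T@(np.array(target)-o["position"])
E
python3 - <<'E'
from h import *
np.set_printoptions(precision=4,suppress=True)
T=cv2.imread("pics/top0.png");S=cv2.imread("pics/scene0.png")
mt,ms=robot.camera_model("top"),robot.camera_model("scene")
G=([45,120,80],[75,255,255]);W=([0,0,190],[179,40,255]);B=([100,120,60],[130,255,255]);Rd=([0,130,80],[6,255,255]);O=([5,120,80],[18,255,255]);
K=([0,0,0],[179,255,70])
for n,c,bt,bs,z in [("green",G,(150,240,172,262),(230,325,260,355),.006),("blue",B,(175,214,195,234),(215,285,238,306),.006),
  ("orange",O,(200,214,220,234),(232,260,252,278),.006),("spot",W,(262,180,280,197),(229,192,248,209),.010),
  ("collar",Rd,(240,168,256,186),(208,186,226,204),.07),("handle",B,(335,190,375,215),(278,138,300,165),.018),("lensframe",K,(312,192,341,221),(266,155,297,182),.014),
  ("cube",K,(312,148,334,168),(225,142,246,165),.037)]:
    try:
        a,A,ca=blob(T,*c,bt);b,Bb,cb=blob(S,*c,bs)
        print(n,a,A,b,Bb,ray(mt,*a,z),ray(ms,*b,z),tri(mt,a,ms,b))
    except Exception as e:print(n,e)
E
```

```text
green (160.3421052631579, 250.640350877193) 57.0 (243.33333333333331, 339.6803278688525) 122.0 [0.3822 0.2527 0.006 ] [0.3823 0.2542 0.006 ] [0.3825 0.2534 0.0037]
blue (185.0, 223.35454545454544) 55.0 (225.37951807228916, 294.5883534136546) 83.0 [0.4607 0.186  0.006 ] [0.4603 0.1879 0.006 ] [0.4612 0.1866 0.003 ]
orange (209.86217948717947, 223.6025641025641) 52.0 (241.20215053763437, 268.09892473118276) 77.5 [0.4605 0.1141 0.006 ] [0.4605 0.1163 0.006 ] [0.4612 0.1146 0.003 ]
spot (270.88520055325034, 188.78561549100965) 120.5 (238.10935441370222, 199.54413702239788) 126.5 [ 0.5638 -0.0622  0.01  ] [ 0.5638 -0.0606  0.01  ] [ 0.5645 -0.0622  0.008 ]
collar (248.08333333333334, 176.15555555555554) 30.0 (217.42105263157896, 196.06140350877192) 19.0 [0.586  0.0033 0.07  ] [ 0.5858 -0.0013  0.07  ] [0.5839 0.0028 0.0752]
handle (354.4045584045584, 202.67806267806267) 58.5 (288.92424242424244, 149.06060606060606) 33.0 [ 0.5223 -0.303   0.018 ] [ 0.521  -0.3009  0.018 ] [ 0.5224 -0.3038  0.0155]
lensframe float division by zero
cube (322.86461888509666, 157.67235494880546) 146.5 (233.58666666666664, 156.01333333333332) 12.5 [ 0.6513 -0.2125  0.037 ] [ 0.6428 -0.1819  0.037 ] [ 0.6639 -0.2187  0.0005]
```

Emit:
{"api": "drive_tool", "payload": {
  "series": [
    [-0.0384,-0.0354,0.0125,0,0,0,1],
    [-0.0384,-0.0354,0.0125,0,0,0,1],
    [-0.0384,-0.0354,0.0125,0,0,0,1],
    [-0.0384,-0.0354,0.0125,0,0,0,0.8],
    [-0.0384,-0.0354,0.0125,0,0,0,0.6]
  ]
}}

```text
time: 0.72
position: [0.2985, 0.3843, 0.1596]
tool_rot: [0.126, 0.992, -0.0, 0.0]
ft_force: [1.0, 0.4, 0.3]
grip_width: 0.0742
```

Emit:
{"api": "drive_tool", "payload": {
  "series": [
    [-0.0384,-0.0354,0.0125,0,0,0,0.6],
    [-0.0384,-0.0354,0.0125,0,0,0,0.6],
    [-0.0384,-0.0354,0.0125,0,0,0,0.6],
    [0,0,0,0,0,10,0.6],
    [0,0,0,0,0,10,0.6]
  ]
}}

```text
time: 1.35
position: [0.3832, 0.253, 0.1221]
tool_rot: [0.3, 0.954, -0.0, -0.001]
ft_force: [-0.4, -0.1, 0.3]
grip_width: 0.0524
```

Emit:
{"api": "drive_tool", "payload": {
  "series": [
    [0,0,0,0,0,5.5,0.6],
    [0,0,0,0,0,0,0.6],
    [0,0,0,0,0,0,0.6]
  ]
}}

```text
time: 1.72
position: [0.3828, 0.2541, 0.1225]
tool_rot: [0.341, 0.94, -0.0, -0.0]
ft_force: [-0.1, 0.0, 0.5]
grip_width: 0.0516
```

Run:
```python
from h import *
np.set_printoptions(precision=4,suppress=True)
m=robot.camera_model("wrist");p,d=robot.camera("wrist");cv2.imwrite("pics/w1.png",p)
c,A,k=blob(p,[45,120,60],[75,255,255],(0,0,512,384))
print(c,A,ray(m,*c,.006),m["R"],m["t"]); o=robot.get_obs();print(o["position"],o["tool_rot"],o["q"],o["time"],o["grip_width"])
X=ray(m,*c,.006);print(rel([X[0],X[1],0.0]))
```

```text
(252.80155210643017, 188.01330376940132) 451.0 [0.3808 0.2558 0.006 ] [[ 0.6413  0.7673  0.0003]
 [ 0.7416 -0.6199  0.2562]
 [ 0.1968 -0.1641 -0.9666]] [-0.4409 -0.1305  0.2595]
[0.3828 0.2541 0.1225] [ 0.3413  0.94   -0.0001 -0.0001] [ 0.3421  0.478   1.9356 -0.      0.7281 -0.5321] 1.775 0.05239625792767785
[0.0025 0.     0.1225]
```

View pics/w1.png

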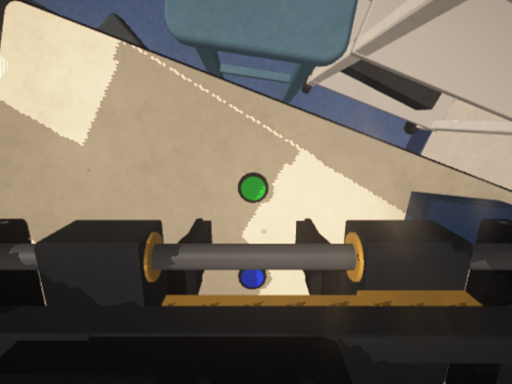

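The wrist view has green at (253,188), blue at (252,278), and the fingers on either side of the green filter. Next I descend.

Emit:
{"api": "drive_tool", "payload": {
  "series": [
    [0.001,0,0.05,0,0,0,0.6],
    [0,0,0.04,0,0,0,0.6],
    [0,0,0.02,0,0,0,0.6],
    [0,0,0.006,0,0,0,0.6],
    [0,0,0,0,0,0,0.6]
  ]
}}

```text
time: 2.4
position: [0.3822, 0.2548, 0.0066]
tool_rot: [0.342, 0.94, -0.0, -0.0]
ft_force: [-0.2, 0.1, -0.3]
grip_width: 0.0523
```

Emit:
{"api": "drive_tool", "payload": {
  "series": [
    [0,0,0.0045,0,0,0,0.6],
    [0,0,0,0,0,0,0.6],
    [0,0,0,0,0,0,0.3],
    [0,0,0,0,0,0,0.3],
    [0,0,0,0,0,0,0.3]
  ],
  "squeeze": 12
}}

```text
time: 3.02
position: [0.3822, 0.2547, 0.0022]
tool_rot: [0.342, 0.94, 0.0, 0.0]
ft_force: [-0.3, 0.8, 0.8]
grip_width: 0.0311
```

Emit:
{"api": "drive_tool", "payload": {
  "series": [
    [0,0,0,0,0,0,0.2],
    [0,0,0,0,0,0,0.2],
    [0,0,0,0,0,0,0.2],
    [0,0,0,0,0,0,0.2]
  ]
}}

```text
time: 3.52
position: [0.3822, 0.2548, 0.0022]
tool_rot: [0.342, 0.94, 0.0, 0.0]
ft_force: [-0.8, -0.1, 4.2]
grip_width: 0.0313
```

Emit:
{"api": "drive_tool", "payload": {
  "series": [
    [0,0,-0.01,0,0,0,0.2],
    [0,0,-0.025,0,0,0,0.2],
    [0,0,-0.04,0,0,0,0.2],
    [0,0,-0.045,0,0,0,0.2],
    [0,0,0,0,0,7.5,0.2]
  ]
}}

```text
time: 4.15
position: [0.384, 0.2555, 0.1254]
tool_rot: [0.404, 0.915, 0.003, 0.003]
ft_force: [-0.3, -1.5, -0.4]
grip_width: 0.0305
```

Emit:
{"api": "drive_tool", "payload": {
  "series": [
    [0,0,0,0,0,10,0.2],
    [0,0,0,0,0,10,0.2],
    [0,0,0,0,0,10,0.2],
    [0,0,0,0,0,10,0.2],
    [0,0,0,0,0,10,0.2]
  ]
}}

```text
time: 4.78
position: [0.3817, 0.2546, 0.1224]
tool_rot: [0.754, 0.657, -0.0, -0.0]
ft_force: [0.8, -0.1, 0.1]
grip_width: 0.0309
```

Emit:
{"api": "drive_tool", "payload": {
  "series": [
    [0,0,0,0,0,10,0.2],
    [0,0,0,0,0,0,0.2],
    [0,0,0,0,0,0,0.2]
  ]
}}

```text
time: 5.15
position: [0.382, 0.2547, 0.1222]
tool_rot: [0.806, 0.592, -0.0, 0.0]
ft_force: [0.4, 0.0, -0.2]
grip_width: 0.0311
```

Run:
```python
from h import *
np.set_printoptions(precision=4,suppress=True)
o=robot.get_obs();print(o["position"],o["tool_rot"],o["q"],o["grip_width"],rel([.5642,-.0615,.12]))
a=[]
for n in("wrist","scene"):
    m=robot.camera_model(n);p,d=robot.camera(n);a.append(p)
cv2.imwrite("pics/s2.png",np.hstack([cv2.resize(x,(400,300)) for x in a]))
```

```text
[0.382  0.2547 0.1222] [ 0.8056  0.5924 -0.      0.    ] [ 0.3439  0.4781  1.9368 -0.      0.7267  0.6466] 0.031067184867925854 [-0.2475  0.2682  0.0022]
```

View pics/s2.png

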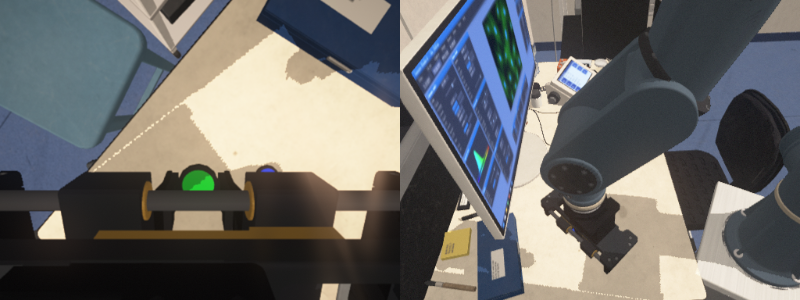

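Wrist half: the green filter is held between the pads at about (198,182). The scene half shows the arm clear of the monitor. Now to the stage.

Emit:
{"api": "drive_tool", "payload": {
  "series": [
    [-0.031,0.0335,0,0,0,0,0.2],
    [-0.031,0.0335,0,0,0,0,0.2],
    [-0.031,0.0335,0,0,0,0,0.2],
    [-0.031,0.0335,0,0,0,0,0.2],
    [-0.031,0.0335,0,0,0,0,0.2]
  ]
}}

```text
time: 5.88
position: [0.4959, 0.0552, 0.122]
tool_rot: [0.806, 0.592, -0.0, -0.0]
ft_force: [0.6, -0.1, -0.2]
grip_width: 0.0311
```

Emit:
{"api": "drive_tool", "payload": {
  "series": [
    [-0.031,0.0335,0,0,0,0,0.2],
    [-0.031,0.0335,0,0,0,0,0.2],
    [-0.0305,0.0335,0,0,0,0,0.2],
    [0,0,0,0,0,0,0.2],
    [0,0,0,0,0,0,0.2]
  ]
}}

```text
time: 6.5
position: [0.5624, -0.0615, 0.1216]
tool_rot: [0.806, 0.591, -0.001, -0.001]
ft_force: [0.2, 1.5, 0.0]
grip_width: 0.0307
```

Run:
```python
from h import *
np.set_printoptions(precision=4,suppress=True)
o=robot.get_obs();print(o["position"],o["tool_rot"],o["q"],o["grip_width"],rel([.5642,-.0615,.012]))
m=robot.camera_model("wrist");p,d=robot.camera("wrist");cv2.imwrite("pics/w3.png",p)
c,A,k=blob(p,[45,100,50],[75,255,255],(0,0,512,384));k=k[:,0]
z=o["position"][2]+.004
X=np.array([ray(m,*q,z) for q in k]); bot=k[:,1].max()
e=X[k[:,1]<bot-4]
from scipy.optimize import least_squares
r=least_squares(lambda s:np.hypot(e[:,0]-s[0],e[:,1]-s[1])-.0125,o["position"][:2]);print("filter",r.x,rel([*r.x,z]),np.std(r.fun))
c,A,k=blob(p,[0,0,190],[179,45,255],(190,100,320,300));print("white",c,A,ray(m,*c,.01),cv2.boundingRect(k))
```

```text
[ 0.5624 -0.0615  0.1216] [ 0.8063  0.5915 -0.0005 -0.0009] [-0.3065  0.5862  1.6728  0.0003  0.8847 -0.0017] 0.030726949525544122 [0.0005 0.002  0.1096]
filter [ 0.562  -0.0598] [ 0.001  -0.0005 -0.004 ] 0.0001790959220553023
white (254.08176691729324, 188.93515037593986) 1064.0 [ 0.5628 -0.059   0.01  ] (235, 171, 39, 37)
```

View pics/w3.png

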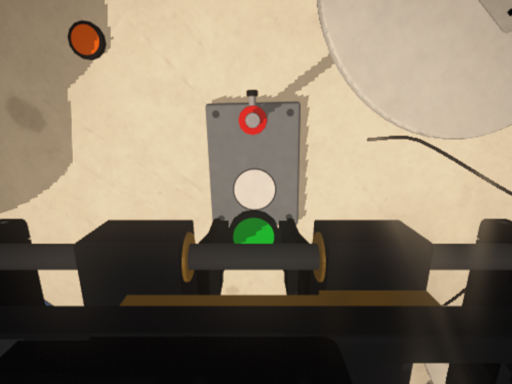

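Wrist view: the spot at (254,189) is below and ahead of the held green filter at (253,237), and the collar is at (252,120). The rays put the filter within 1 mm of the spot's axis. Descending.

Emit:
{"api": "drive_tool", "payload": {
  "series": [
    [0,0.0005,0.035,0,0,0,0.2],
    [0,0,0.03,0,0,0,0.2],
    [0,0,0.025,0,0,0,0.2],
    [0,0,0.015,0,0,0,0.2],
    [0,0,0,0,0,0,0.2]
  ]
}}

```text
time: 7.18
position: [0.5628, -0.061, 0.0163]
tool_rot: [0.806, 0.592, -0.001, -0.001]
ft_force: [0.6, 0.5, -0.9]
grip_width: 0.0308
```

Emit:
{"api": "drive_tool", "payload": {
  "series": [
    [0,0,0.002,0,0,0,0.2],
    [0,0,0,0,0,0,0.2]
  ]
}}

```text
time: 7.42
position: [0.5644, -0.0621, 0.0159]
tool_rot: [0.806, 0.591, 0.0, 0.001]
ft_force: [0.5, 0.4, -0.3]
grip_width: 0.031
```

Emit:
{"api": "drive_tool", "payload": {
  "series": [
    [0,0,0.001,0,0,0,0.2],
    [0,0,0,0,0,0,0.2],
    [0,0,0,0,0,0,0.2]
  ]
}}

```text
time: 7.8
position: [0.5639, -0.0621, 0.0142]
tool_rot: [0.806, 0.591, 0.0, 0.0]
ft_force: [0.1, 0.9, -0.1]
grip_width: 0.0306
```

Emit:
{"api": "drive_tool", "payload": {
  "series": [
    [0,0,0.001,0,0,0,0.2],
    [0,0,0,0,0,0,0.2],
    [0,0,0,0,0,0,0.2]
  ]
}}

```text
time: 8.18
position: [0.5638, -0.062, 0.013]
tool_rot: [0.806, 0.591, -0.0, -0.0]
ft_force: [-0.7, 0.6, -0.7]
grip_width: 0.0311
```

Emit:
{"api": "drive_tool", "payload": {
  "series": [
    [0,0,0.0008,0,0,0,0.2],
    [0,0,0,0,0,0,0.2],
    [0,0,0,0,0,0,0.2]
  ]
}}

```text
time: 8.55
position: [0.5639, -0.062, 0.0123]
tool_rot: [0.806, 0.591, 0.0, 0.0]
ft_force: [0.4, 1.6, -0.4]
grip_width: 0.0311
```

Emit:
{"api": "drive_tool", "payload": {
  "series": [
    [0,0,0.0008,0,0,0,0.2],
    [0,0,0,0,0,0,0.2],
    [0,0,0,0,0,0,0.2]
  ]
}}

```text
time: 8.93
position: [0.5639, -0.062, 0.0121]
tool_rot: [0.806, 0.591, 0.0, 0.0]
ft_force: [-1.0, 0.6, 5.4]
grip_width: 0.0307
```

The 6 N upward force means the filter is on the plate. Release, then retreat.

Emit:
{"api": "drive_tool", "payload": {
  "series": [
    [0,0,-0.0006,0,0,0,0.2],
    [0,0,0,0,0,0,0.5],
    [0,0,0,0,0,0,0.5],
    [0,0,0,0,0,0,0.6],
    [0,0,0,0,0,0,0.6]
  ]
}}

```text
time: 9.55
position: [0.5638, -0.062, 0.0119]
tool_rot: [0.806, 0.591, -0.0, -0.0]
ft_force: [-0.9, 0.3, 0.9]
grip_width: 0.0507
```

Emit:
{"api": "drive_tool", "payload": {
  "series": [
    [0,0,-0.01,0,0,0,0.6],
    [0,0,-0.04,0,0,0,0.6],
    [0,0,-0.055,0,0,0,0.6],
    [0,0,0,0,0,0,0.6],
    [0,0,0,0,0,0,0.6]
  ]
}}

```text
time: 10.18
position: [0.5636, -0.0619, 0.1174]
tool_rot: [0.806, 0.591, 0.0, 0.0]
ft_force: [-0.9, 0.7, -0.6]
grip_width: 0.0522
```

Run:
```python
from h import *
np.set_printoptions(precision=4,suppress=True)
T=cv2.imread("pics/top0.png");mt=robot.camera_model("top")
m=robot.camera_model("wrist");o=robot.get_obs();p,d=robot.camera("wrist");cv2.imwrite("pics/w4.png",p)
print(o["position"],o["tool_rot"])
c,A,k=blob(p,[45,100,50],[75,255,255],(0,0,512,384));print("green",c,A,ray(m,*c,.016),cv2.boundingRect(k))
c,A,k=blob(p,[0,0,190],[179,45,255],(210,150,300,230));print("white",c,A,ray(m,*c,.01),cv2.boundingRect(k))
# loupe in first top view: dark frame + handle axis
c,A,k=blob(T,[100,120,60],[130,255,255],(335,190,375,215))
X=np.array([ray(mt,*q,.018) for q in k[:,0]]);l=cv2.fitLine(X[:,:2].astype(np.float32),2,0,.001,.001).ravel();print("handle",l,X[:,:2].min(0),X[:,:2].max(0))
S=T[185:225,310:378];cv2.imwrite("pics/l.png",cv2.resize(S,None,fx=10,fy=10))
```

```text
[ 0.5636 -0.0619  0.1174] [0.8063 0.5915 0.0001 0.0001]
green (253.2300380228137, 192.49809885931558) 526.0 [ 0.5631 -0.0602  0.016 ] (240, 180, 27, 26)Traceback (most recent call last):
  File "<stdin>", line 7, in <module>
  File "h.py", line 10, in blob
    c=max(cv2.findContours(k,cv2.RETR_EXTERNAL,cv2.CHAIN_APPROX_NONE)[0],key=cv2.contourArea)
ValueError: max() iterable argument is empty
```

View pics/w4.png

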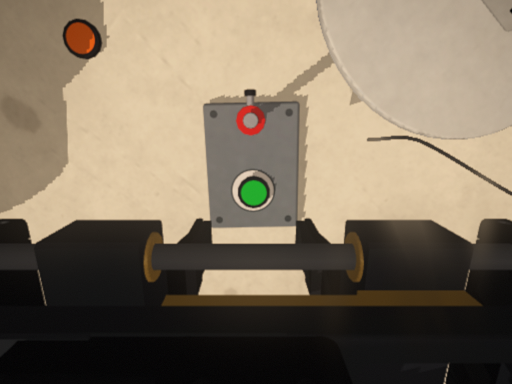

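Wrist view: the green filter is at (253,192), inside the white spot, let go. Next, measure the collar height from depth and the loupe's axis.

Run:
```python
from h import *
np.set_printoptions(precision=4,suppress=True)
def pts(m,d,mask):
    v,u=np.nonzero(mask&(d>0));z=d[v,u];C=np.c_[(u-m["cx"])/m["fx"]*z,(v-m["cy"])/m["fy"]*z,z];return (C-m["t"])@m["R"]
m=robot.camera_model("wrist");p,d=robot.camera("wrist")
h=cv2.cvtColor(p,cv2.COLOR_BGR2HSV);mk=cv2.inRange(h,(0,150,90),(5,255,255))|cv2.inRange(h,(175,150,90),(179,255,255))
mk[:100]=0;mk[140:]=0
P=pts(m,d,mk>0);print("collar z pct",np.percentile(P[:,2],[5,25,50,75,90,97]),len(P),np.median(P,0))
b=np.zeros_like(mk);b[186:198,248:259]=1;print("green z",np.median(pts(m,d,b>0),0))
b=np.zeros_like(mk);b[140:160,225:280]=1;print("plate z",np.median(pts(m,d,b>0),0))
T=cv2.imread("pics/top0.png");mt=robot.camera_model("top")
c,A,k=blob(T,[100,120,60],[130,255,255],(335,190,375,215))
X=np.array([ray(mt,*q,.018) for q in k[:,0]]);print("handle",cv2.fitLine(X[:,:2].astype(np.float32),2,0,.001,.001).ravel(),X[:,:2].min(0),X[:,:2].max(0))
print(rel([.522,-.302,.12]))
```

```text
collar z pct [0.0828 0.0835 0.084  0.0844 0.0849 0.0855] 474 [0.5819 0.006  0.084 ]
green z [ 0.5625 -0.0588  0.0158]
plate z [ 0.5736 -0.0206  0.0096]
handle [ 0.1744 -0.9847  0.5222 -0.3027] [ 0.5124 -0.3282] [ 0.5303 -0.2784]
[-0.2415  0.0334 -0.0041]
```

Emit:
{"api": "drive_tool", "payload": {
  "series": [
    [-0.0483,0.0067,-0.001,0,0,0,0.6],
    [-0.0483,0.0067,-0.001,0,0,0,0.6],
    [-0.0483,0.0067,-0.001,0,0,0,0.6],
    [-0.0483,0.0067,-0.001,0,0,0,0.6],
    [-0.0483,0.0067,0,0,0,0,0.6]
  ]
}}

```text
time: 10.9
position: [0.522, -0.3033, 0.1193]
tool_rot: [0.806, 0.591, -0.0, -0.002]
ft_force: [0.4, -0.5, 0.6]
grip_width: 0.0525
```

Emit:
{"api": "drive_tool", "payload": {
  "series": [
    [0,0,0,0,0,-9.2,0.6],
    [0,0,0,0,0,-9.2,0.6],
    [0,0,0,0,0,-9.1,0.6],
    [0,0,0,0,0,0,0.6],
    [0,0,0,0,0,0,0.6]
  ]
}}

```text
time: 11.52
position: [0.5228, -0.302, 0.1201]
tool_rot: [0.644, 0.765, 0.0, -0.001]
ft_force: [-0.4, -0.5, -0.3]
grip_width: 0.052
```

Run:
```python
from h import *
np.set_printoptions(precision=4,suppress=True)
o=robot.get_obs();m=robot.camera_model("wrist");p,d=robot.camera("wrist");cv2.imwrite("pics/w5.png",p)
print(o["position"],o["tool_rot"],o["q"])
c,A,k=blob(p,[100,120,60],[130,255,255],(150,60,360,384))
X=np.array([ray(m,*q,.018) for q in k[:,0]]);print("handle",c,A,cv2.boundingRect(k),cv2.fitLine(X[:,:2].astype(np.float32),2,0,.001,.001).ravel())
```

```text
[ 0.5228 -0.302   0.1201] [ 0.6435  0.7654  0.     -0.001 ] [-0.7087  0.6294  1.5755  0.      0.9386 -0.8813]
handle (253.217704011065, 192.29294605809127) 602.5 (247, 166, 14, 54) [ 0.1403 -0.9901  0.522  -0.3   ]
```

View pics/w5.png

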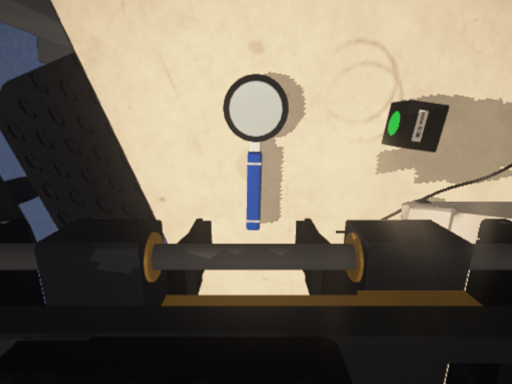

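The wrist view shows the loupe upright: frame centre near (256,107), handle from (255,152) to (253,229). The cube is at (415,124), well clear.

Run:
```python
from h import *
np.set_printoptions(precision=4,suppress=True)
m=robot.camera_model("wrist");p=cv2.imread("pics/w5.png")
h=cv2.cvtColor(p,cv2.COLOR_BGR2HSV);k=cv2.inRange(h,(0,0,0),(179,255,70));b=np.zeros_like(k);b[68:147,215:297]=k[68:147,215:297]
c=max(cv2.findContours(b,cv2.RETR_EXTERNAL,cv2.CHAIN_APPROX_NONE)[0],key=cv2.contourArea);e=cv2.fitEllipse(cv2.convexHull(c));print(e)
L=ray(m,*e[0],.012)[:2]
a=ray(m,254.8,153,.018)[:2];z=ray(m,253.3,229,.018)[:2]
print("lens",L,"handle ends",a,z,np.hypot(*(a-L)),np.hypot(*(z-L)))
f=z-L;f/=np.hypot(*f);print("dir",f,np.degrees(np.arctan2(-f[1],-f[0])))
g=L+.075*f;print("grip",g,rel([*g,.003]))
```

```text
((255.59532165527344, 107.52889251708984), (63.472190856933594, 66.04805755615234), 2.591902017593384)
lens [ 0.5107 -0.2218] handle ends [ 0.5171 -0.2625] [ 0.5289 -0.3381] 0.04116441043832626 0.1176865701894443
dir [ 0.1547 -0.988 ] 98.89918428315855
grip [ 0.5223 -0.2959] [0.0061 0.0004 0.1173]
```

Emit:
{"api": "drive_tool", "payload": {
  "series": [
    [0.008,0,0.03,0,0,1,0.6],
    [0,0,0.04,0,0,0,0.6],
    [0,0,0.03,0,0,0,0.6],
    [0,0,0.013,0,0,0,0.6],
    [0,0,0,0,0,0,0.6]
  ]
}}

```text
time: 12.2
position: [0.5216, -0.2942, 0.0075]
tool_rot: [0.65, 0.76, -0.0, -0.001]
ft_force: [-0.4, 0.0, 0.4]
grip_width: 0.0523
```

Emit:
{"api": "drive_tool", "payload": {
  "series": [
    [0,0,0,0,0,0,0.4],
    [0,0,0,0,0,0,0.3],
    [0,0,0,0,0,0,0.2],
    [0,0,0,0,0,0,0],
    [0,0,0,0,0,0,0]
  ],
  "squeeze": 30
}}

```text
time: 12.82
position: [0.522, -0.2946, 0.0083]
tool_rot: [0.649, 0.76, 0.0, 0.0]
ft_force: [-1.0, -0.5, 1.4]
grip_width: 0.0134
```

Emit:
{"api": "drive_tool", "payload": {
  "series": [
    [0,0,0,0,0,0,0],
    [0,0,0,0,0,0,0],
    [0,0,0,0,0,0,0]
  ]
}}

```text
time: 13.2
position: [0.522, -0.2946, 0.0083]
tool_rot: [0.649, 0.76, -0.0, 0.0]
ft_force: [-0.8, -0.2, 4.2]
grip_width: 0.0137
```

Emit:
{"api": "drive_tool", "payload": {
  "series": [
    [0,0,-0.008,0,0,0,0],
    [0,0,-0.02,0,0,0,0],
    [0,0,-0.03,0,0,0,0],
    [0,0,-0.015,0,0,0,0],
    [0,0,0,0,0,0,0]
  ]
}}

```text
time: 13.82
position: [0.5227, -0.2952, 0.0828]
tool_rot: [0.649, 0.761, 0.0, 0.002]
ft_force: [-0.1, 1.1, -0.6]
grip_width: 0.0135
```

Emit:
{"api": "drive_tool", "payload": {
  "series": [
    [0,0,0,0,0,0,0],
    [0.0253,0.0128,0,0,0,0,0],
    [0.0253,0.0128,0,0,0,0,0],
    [0.0253,0.0128,0,0,0,0,0],
    [0.0253,0.0128,0,0,0,0,0]
  ]
}}

```text
time: 14.45
position: [0.556, -0.1853, 0.0797]
tool_rot: [0.649, 0.76, -0.0, -0.001]
ft_force: [-1.0, -0.5, -0.4]
grip_width: 0.0137
```

Emit:
{"api": "drive_tool", "payload": {
  "series": [
    [0.0253,0.0129,0,0,0,0,0],
    [0.025,0.0129,0,0,0,0,0],
    [0,0,0,0,0,0,0],
    [0,0,0,0,0,0,0],
    [0,0,0,0,0,0,0]
  ]
}}

```text
time: 15.08
position: [0.5738, -0.1338, 0.0807]
tool_rot: [0.65, 0.76, -0.0, -0.0]
ft_force: [-0.8, 0.3, -0.6]
grip_width: 0.0136
```

```bash
cat > chk.py <<'E'
from h import *
import sys
np.set_printoptions(precision=4,suppress=True)
o=robot.get_obs();m=robot.camera_model("wrist");p,d=robot.camera("wrist");cv2.imwrite(sys.argv[1],p);np.save("pics/d.npy",d)
print(o["position"],o["tool_rot"],o["grip_width"],o["time"])
v,u=np.nonzero((d>0)&(np.arange(384)[:,None]<225));z=d[v,u]
X=(np.c_[(u-m["cx"])/m["fx"]*z,(v-m["cy"])/m["fy"]*z,z]-m["t"])@m["R"]
r=np.hypot(*(X[:,:2]-[.5631,-.0602]).T);s=(r<.045)&(X[:,2]>.065)&(X[:,2]<.1);F=X[s]
print(len(F),np.percentile(F,[2,50,98],axis=0))
A=np.c_[F[:,:2]-[.5631,-.0602],np.ones(len(F))];w=np.ones(len(F),bool)
for _ in range(5):
    c=np.linalg.lstsq(A[w],F[w,2],rcond=None)[0];w=abs(F[:,2]-A@c)<.002
print("plane slopes,z at filter (top of loupe there)",c,w.sum())
b=np.zeros((384,512),np.uint8);b[v[s],u[s]]=255
h=cv2.convexHull(np.c_[u[s],v[s]]);e=cv2.fitEllipse(h);print(e,"centre",ray(m,*e[0],.086))
E
python3 chk.py pics/w6.png
```

```text
[ 0.5738 -0.1338  0.0807] [ 0.6498  0.7601 -0.0002 -0.0002] 0.013640853470887213 15.075
10540 [[ 0.5356 -0.1004  0.0797]
 [ 0.5631 -0.0613  0.0815]
 [ 0.5889 -0.0348  0.0875]]
plane slopes,z at filter (top of loupe there) [ 0.0009 -0.0054  0.0811] 6840
((253.78363037109375, 122.23825073242188), (109.4696273803711, 141.73138427734375), 179.80604553222656) centre [ 0.5629 -0.0654  0.086 ]
```

View pics/w6.png

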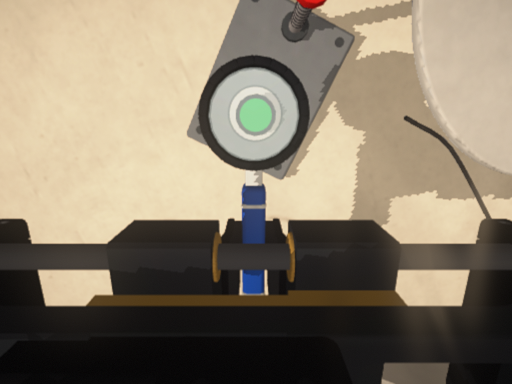

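The loupe is held level. The frame is centred near (254,113) with the green filter seen through the lens at (256,115). The collar is still on the post, at (312,2). One last check of the lens centre, using only the frame's top rim.

Run:
```python
from h import *
np.set_printoptions(precision=4,suppress=True)
o=robot.get_obs();m=robot.camera_model("wrist");d=np.load("pics/d.npy");p=cv2.imread("pics/w6.png")
print(ray(m,254,112.7,.0865),"by box")
v,u=np.nonzero((d>0)&(np.arange(384)[:,None]<178));z=d[v,u]
X=(np.c_[(u-m["cx"])/m["fx"]*z,(v-m["cy"])/m["fy"]*z,z]-m["t"])@m["R"]
s=(X[:,2]>.0845)&(X[:,2]<.095)&(v<165)&(u>190)&(u<318)&(v>50);F=X[s]
(c,_,_)=cv2.fitEllipse(cv2.convexHull(F[:,:2].astype(np.float32)*1000)); print("rim centre mm",c,"rim z",np.median(F[:,2]),len(F))
P=robot.camera("wrist");print(robot.get_obs()["time"],robot.get_obs()["joint_velocities"])
dd=P[1];v,u=np.nonzero((dd>0)&(np.arange(384)[:,None]<20)&(cv2.inRange(cv2.cvtColor(P[0],cv2.COLOR_BGR2HSV),(0,150,90),(5,255,255))>0));z=dd[v,u]
X=(np.c_[(u-m["cx"])/m["fx"]*z,(v-m["cy"])/m["fy"]*z,z]-m["t"])@m["R"];print("red z range",np.percentile(X[:,2],[1,50,99]),len(z))
```

```text
[ 0.5623 -0.0605  0.0865] by box
rim centre mm (562.3533325195312, -61.48809051513672) rim z 0.08600595427951796 2884
15.175 [ 0.0021 -0.0037  0.0006  0.0013 -0.0004  0.0018]
red z range [0.0582 0.0809 0.0848] 174
```

```bash
python3 -c "
from rig import robot
print(robot.hand_in()); o=robot.get_obs(); print(o['time'],o['position'],o['grip_width'])"
```

```text
the job is handed in; nothing more can be done
None
the job is handed in; nothing more can be done
```

The green filter is lying flat on the white spot, and the arm is holding the loupe level over it at the red collar's height. I handed the job in at about 15.2 s of the 66 s; hand-in gives no verdict, so the figures below are my last measurements.

- **Filter:** after release it measured about 1–2 mm from the spot's centre. Its face read 16 mm above the desk, which is what a filter lying flat on the plate should read.
- **Lens position:** the lens centre is about 1–1.5 mm from the filter's centre seen from above. It is about 79–80 mm above the desk; the collar's middle measured about 80 mm.
- **Loupe:** its tilt is about 0.005 rad, the arm is at rest, and the grip is 30 N on the handle. It cleared everything around it in the last view.
- **Other objects:** I kept clear of the orange and blue filters, the cube and the collar, but did not re-measure them afterwards.
- **Disagreements:** an early fit put the lens 5 mm off because it took in part of the handle; the rim-only fit and the arm's own position both contradict it. The last collar check saw only part of it; its low readings, down to 58 mm, came from edge pixels, and its top still read about 84–85 mm, as before.

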